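Tip the draining tray with the lever jack and hold it

TASK

Three fresh cheeses are draining on the tilting tray and the last whey has to run off to the spout: slide the blue lever jack across the table, without picking it up, until its saddle stands right under the red lift foot at the tray's front, then push the jack's handle all the way down so that the foot seats in the saddle and the tray tips towards its spout. The jack has no catch, so finish while still holding the handle down; do not lift or push the tray itself, leave the cheeses standing on it, and do not knock over or shift the things around.

Things in the scene. Friction and masses are not known exactly. Their poses are not given: they have to be found in the camera images.
- jack: Blue lever jack, loose on the table, 0.88 kg. Origin: underside, on the saddle's axis; x points forward, away from the handle; z up. Base plate 84 wide, x -200 to +35, top at z 10. The ram's sleeve (40 across, top at z 50) stands at x 0 with the saddle above it; a pivot tower stands at x -65. The handle's pivot runs along y through (x -65, z 75).
- jack_saddle (a point): Centre of the jack saddle's cup floor: a steel cup 54 across with a black floor 44 across and a rim 4 high. 74 above the table when the handle is up; rises 34 straight up along the jack's z when the handle is pushed fully down.
- jack_tower (a point): Top centre of the jack's pivot tower, 94 above the table, 65 behind the saddle's axis: two blue upright plates, 44 wide over the outside (jack's y -22 to 22), 36 to 50 long along x, reaching down to the base: a good place to grip it across or push it. The handle's bar (12 wide) passes between them and rises to the rear.
- jack_grip (a point): On the upper face of the handle's black rubber grip (flat bar 28 wide, 18 thick, from 95 to 190 from the pivot); this point is 150 from the pivot along the bar. Handle up: the bar slopes up to the rear by 30 degrees (its end about 170 above the table). Fully down: it is level, upper face 84 above the table.
- jack_handle (a joint): Handle angle, rad: 0 = up (sprung, returns by itself when let go), 0.524 = fully down at its stop, bar level. Turns about the jack's y axis at the pivot, rear end going down. Pushing it down at jack_grip takes about 1.5 to 3 N empty and 3 to 6 N with the tray on the saddle.
- drain_stand: Fixed steel stand with hinged tray, and a bowl under its spout. Origin: on the table right under the lift foot; x points from the foot to the hinge and spout. Tray x 35 to 285, 280 wide, rim 131 high. Rails at y +-125 (22 wide) from x 45 back; the floor between them is open: the jack comes in from the -x side, its x axis along this x.
- lift_foot (a point): Centre of the lower end of the red lift foot, a round stud 20 across, 13 long, under a steel bracket (46 wide, out to stand's x -28, underside 97 high, a red disc on top over the foot). 84 above the table when the tray is down: 10 above the cup floor and 6 above the cup rim of the lowered jack.
- drain_tray (a joint): Tilt of the tray, rad: 0 = down on its rest posts, about 0.09 when the jack is fully up with the foot in its cup. It falls back when let go.
- tray_cheese_1: Ribbed fresh cheese, 80 across, 51 high, standing on the tray (front, stand's -y side); origin centre of its underside; z up.
- tray_cheese_2: Ribbed fresh cheese, 80 across, 51 high, standing on the tray (front, stand's +y side); origin centre of its underside; z up.
- tray_cheese_3: Ribbed fresh cheese, 80 across, 51 high, standing on the tray (middle, nearer the spout); origin centre of its underside; z up.
- kitchen_timer: Red and white kitchen timer, bystander, 62 across, 40 high; origin centre of its underside.
- salt_shaker: Steel salt dredger, bystander, 66 across, 96 high; origin centre of its underside.
- cheese_mould: White perforated cheese mould, bystander, 76 across, 66 high; origin centre of its underside.
Mind the look-alikes: they are no part of the job. Leave any purple or yellow look-alike of the tray_cheese_3 alone.

How it is judged:
On the way:
1. the jack stands with its saddle under the lift foot (within 12 mm in plan), handle still up and tray still down (horizontal distance between jack_saddle and lift_foot below 0.012 m and value of joint jack_handle below 0.15 rad and value of joint drain_tray below 0.012 rad and angle between jack's own z axis and vertical below 0.06 rad), for 0.2 s.
At the end, for the whole second after the job is handed in: Robot still presses the handle down (angle > 0.46 rad, > 1.5 N) and touches no tray; foot seated in the saddle (14 mm in plan, < 3.2 mm above its floor, > 2 N); tray at rest, tipped > 0.065 rad; jack level; cheeses standing on it (moved < 50 mm); timer, dredger, mould moved < 30 mm (value of joint jack_handle above 0.46 rad and value of joint drain_tray above 0.065 rad and velocity of joint drain_tray between -0.05 and 0.05 rad/s and horizontal distance between jack_saddle and lift_foot below 0.014 m and z of lift_foot in the frame of jack_saddle below 0.0032 m and angle between jack's own z axis and vertical below 0.08 rad and contact force between jack and drain_stand above 2 N and contact force between any of the fingers, the arm and jack above 1.5 N and contact force between each of the fingers, the arm and drain_stand below 0.5 N and angle between each of tray_cheese_1, tray_cheese_2, tray_cheese_3's own z axis and vertical below 0.25 rad and height (world z) of each of tray_cheese_1, tray_cheese_2, tray_cheese_3 above 0.095 m and distance of each of tray_cheese_1, tray_cheese_2, tray_cheese_3 from where it was at the start of the episode below 0.05 m and distance of each of kitchen_timer, salt_shaker, cheese_mould from where it was at the start of the episode below 0.03 m); the arm keeps its last pose, push and grip.
It fails at once if the timer, the salt dredger or the mould is shifted (30 mm) or knocked over (distance of any of kitchen_timer, salt_shaker, cheese_mould from where it was at the start of the episode above 0.03 m or angle between any of kitchen_timer, salt_shaker, cheese_mould's own z axis and vertical above 0.5 rad).
It fails at once if a cheese is tipped or slides off the tray (angle between any of tray_cheese_1, tray_cheese_2, tray_cheese_3's own z axis and vertical above 0.4 rad or height (world z) of any of tray_cheese_1, tray_cheese_2, tray_cheese_3 below 0.09 m).
It fails at once if the robot lifts or pushes the tray or its stand (over 10 N) (contact force between any of the fingers, the arm and drain_stand above 10 N).
It fails at once if the jack is picked up (30 mm off the table) (height (world z) of jack above 0.03 m).
It fails at once if the jack is tipped over (angle between jack's own z axis and vertical above 0.5 rad).
It also fails if it takes over 58 s, if anything falls off the work surface, if the arm or the gripper's body presses on something with over 40 N, if the wrist force passes 120 N, or if a joint passes its speed limit or range.

ROBOT

A 6-joint arm with a two-finger parallel gripper is mounted at the origin on the work surface; the furniture and walls round the work are solid. World frame = base frame: x ahead of the robot, y to its left, z up, the work surface at z = 0. Lengths are in m, angles in rad, forces in N, time in s.
With the tool pointing down it reaches from about 0.375 to 0.9 m from the base axis. Payload 3.1 kg.
Tool frame: the origin (TCP) lies between the finger pads; the fingertips stand 17 mm ahead of it and the grasp point (between the pads) lies 2 mm behind it; z points along the fingers, y is the line along which they close (so a half turn about z gives the same grasp; the last joint's range is limited). The gripper opens to 85 mm and grips with 20 to 120 N. Pads are 22 mm wide; open, the fingers measure 114 mm over their backs; the gripper's body (76 mm by 85 mm) begins 54 mm behind the grasp point. The pads swing forward as they close: fully open they stand 13 mm farther back than shut.
Start: joints at [-0.178, 0.527, 1.433, -0, 1.181, -0.178], TCP at [0.625, 0, 0.248] pointing down, gripper open.
Joint ranges: [-3.08, 3.08], [-0.75, 2.2], [0.22, 2.44], [-1.43, 4.57], [0, 2.65], [-2.85, 2.85]. Speed limits (rad/s): [2.79, 2.79, 3.14, 3.14, 3.14, 3.14].

INTERFACE

Orientations are given as a unit quaternion [x, y, z, w].
In Python, from station import sense, vision, order gives the robot as it stands.
- The arm moves only by the shell command python3 -m crank 'ROWS' [OPENING] [FORCE]. ROWS is JSON, a list of rows, each an object with "dp": the shift along the world's x, y, z in units of 30 mm (1.0 is 30 mm), a list of three; "angular": the turn, a rotation vector about the world's x, y, z in degrees, a list of three. In form: [{"dp": [dx, dy, dz], "angular": [ax, ay, az]}, ...]. A call has 1 to 20 rows; each row shifts and turns the commanded pose from where the row before left it; what a row does not reach is not made up. A row lasts 1/10 s, in which the tool goes at most 50 mm and 8.59 degrees, less where a joint would pass 70% of its speed; a pose out of reach is approached as far as the arm can. A call is refused whole if a number of a shift passes 1 or a number of a turn 8.59, either way. A call with a gripper value outside its range is refused whole. OPENING is the closure, from 0 (fully open) to 1 (shut), set as the call begins (- or left out, the last holds). The fingers move at their own pace and stop on an object; FORCE is the grip in N (left out, the last holds). Time passes only in rows, so rows that do not move let the fingers close. It gives the time, the measured TCP pose, the force, the opening and the grip force at its end, in the units of the state.
- sense(): the state, without advancing time (a new reading comes with each control period).
- vision.snapshot(name): name is "scene" or "side" or "wrist"; returns a dict with "image" (384x512x3 uint8, blue, green, red), "range_z" (384x512 float32, m along the optical axis (not along the pixel's ray), 0 where there is no reading), "mtx" (3x3 intrinsics, pixels), "pose" (4x4, takes a point from camera to world coordinates); the wrist camera has in their place "mount" (4x4, takes a point from camera to tool coordinates, whose origin is the TCP and whose axes are the flange's). Camera axes: x right, y down, z forward; pixel columns grow to the right and rows downward; lengths in m; the calibration is good to about 2 mm. A picture is of the moment at which its call begins: read the wrist's pose just before it.
- order.sign_off(): hands the job in; it is judged then, once.
The state is a dict: "t": time; "q": joint angles; "qd": joint speeds; "tau": joint torques, N m; "tcp_pos": TCP position; "tool_rot": TCP orientation; "force": force on the tool from outside, world axes, zero at the start; "ft_torque": the same for the moment, N m; "finger_gap": opening from 0.0 (shut) to 1.0 (fully open); "gripper_force": force on a finger pad.
Only numpy, scipy, OpenCV 4.12 (cv2) and the standard library are available. Lean on these libraries where they do the work, as an engineer would, in place of code of your own. Each camera call takes 0.05 s, during which the arm holds its last target. There are 200 camera calls.

## Working session

There is one attempt and no reset: what is moved stays moved. The work goes in short steps, Python scripts to look and compute and a shell command to move; the robot and the scene stay as the last step left them, time stands still between calls to the robot, and variables do not carry over. Pictures are saved under pics/ and viewed, at most 10 in all, crops included, and the job is handed in when it is done.

```bash
mkdir -p pics; cat > h.py <<'E'
import numpy as np,cv2
from station import sense,vision,order
def snap(n):
    s=sense(); d=vision.snapshot(n); np.savez('last_'+n+'.npz',tcp=s['tcp_pos'],rot=s['tool_rot'],**d); return d
def load(n):
    d=dict(np.load('last_'+n+'.npz'))
    if 'pose' not in d:
        from scipy.spatial.transform import Rotation as R
        T=np.eye(4);T[:3,:3]=R.from_quat(d['rot']).as_matrix();T[:3,3]=d['tcp'];d['pose']=T@d['mount']
    return d
def cloud(d):
    z=d['range_z'];v,u=np.mgrid[:z.shape[0],:z.shape[1]];K=d['mtx']
    p=np.stack([(u-K[0,2])/K[0,0]*z,(v-K[1,2])/K[1,1]*z,z],-1)
    return p@d['pose'][:3,:3].T+d['pose'][:3,3]
E
python3 - <<'E'
from h import *
a=snap('scene');b=snap('side')
cv2.imwrite('pics/a.png',cv2.resize(a['image'],(800,600),interpolation=cv2.INTER_CUBIC))
cv2.imwrite('pics/b.png',cv2.resize(b['image'],(800,600),interpolation=cv2.INTER_CUBIC))
print(a['pose'].round(3),b['pose'].round(3))
E
```

```text
[[ 0.917 -0.209  0.341  0.09 ]
 [-0.4   -0.5    0.768 -0.947]
 [ 0.01  -0.84  -0.542  0.79 ]
 [ 0.     0.     0.     1.   ]] [[ 0.998  0.048 -0.038  0.547]
 [ 0.059 -0.635  0.77  -0.826]
 [ 0.013 -0.771 -0.637  0.826]
 [ 0.     0.     0.     1.   ]]
```

View pics/a.png

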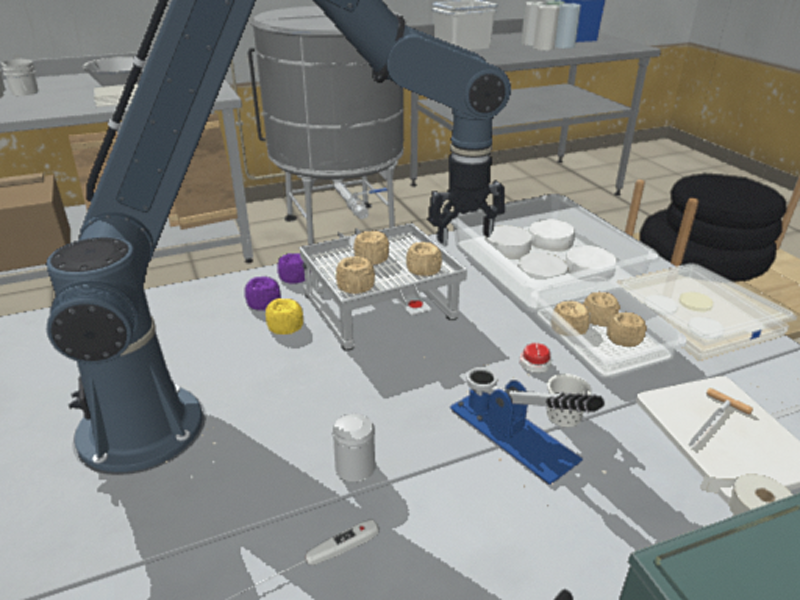

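View pics/b.png

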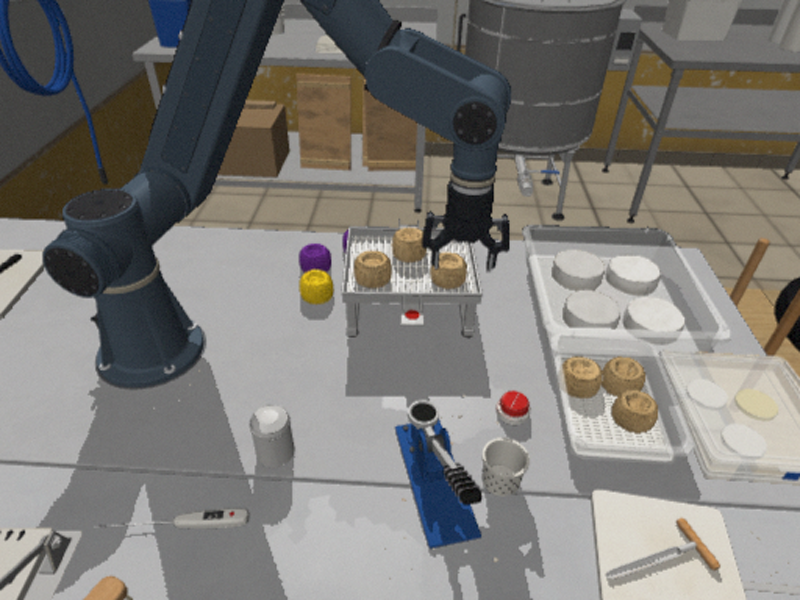

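The scene view shows the red disc at (415,303), the saddle at (482,378), the timer at (537,356), the mould at (570,398) and the dredger at (354,445). In the side view the disc is at (412,315), the saddle at (424,411) and the grip at (460,478). The only jack is the blue one. The tray's three tan cheeses are the job; the purple and yellow ones at left are the look-alikes.

```bash
python3 - <<'E'
from h import *
f=800/512
def pt(n,u,v,r=1):
    d=load(n);c=cloud(d);u=int(round(u/f));v=int(round(v/f));return np.median(c[v-r:v+r+1,u-r:u+r+1].reshape(-1,3),0).round(3)
for n,L in {'scene':dict(disc=(415,303),saddle=(482,379),timer=(537,350),grip=(585,402),shaker=(354,425)),
 'side':dict(disc=(412,315),saddle=(424,411),timer=(514,400),grip=(465,484),shaker=(270,415))}.items():
    for k,p in L.items(): print(n,k,pt(n,*p))
for n in('scene','side'):
    d=load(n);c=cloud(d);hsv=cv2.cvtColor(d['image'],cv2.COLOR_BGR2HSV)
    roi=(c[...,0]>.3)&(c[...,0]<.85)&(abs(c[...,1])<.6)&(c[...,2]<.2)&(d['range_z']>0)
    red=roi&((hsv[...,0]<6)|(hsv[...,0]>174))&(hsv[...,1]>150)
    nl,lab,st,_=cv2.connectedComponentsWithStats(red.astype(np.uint8))
    for i in range(1,nl):
        if st[i,4]>8:
            q=c[lab==i];print(n,'red',st[i,4],q.mean(0).round(3),q[:,2].max().round(3))
    bl=roi&(hsv[...,0]>100)&(hsv[...,0]<125)&(hsv[...,1]>150)&(c[...,2]<.02)
    q=c[bl][:,:2].astype(np.float32);(ctr,sz,an)=cv2.minAreaRect(q);print(n,'base',ctr,sz,an,len(q)); print(cv2.boxPoints((ctr,sz,an)).round(3).tolist())
    # stand: gray things at tray rim height
    for nm,lo,hi,(x0,x1,y0,y1) in [('tray',.122,.135,(.4,.8,-.1,.45))]:
        m=(c[...,2]>lo)&(c[...,2]<hi)&(c[...,0]>x0)&(c[...,0]<x1)&(c[...,1]>y0)&(c[...,1]<y1)&(hsv[...,1]<60)
        r=cv2.minAreaRect(c[m][:,:2].astype(np.float32));print(n,nm,r,cv2.boxPoints(r).round(3).tolist())
E
```

```text
scene disc [0.542 0.029 0.106]
scene saddle [ 0.566 -0.198  0.074]
scene timer [ 0.737 -0.122  0.04 ]
scene grip [ 0.617 -0.401  0.171]
scene shaker [ 0.316 -0.243  0.097]
side disc [0.54  0.026 0.103]
side saddle [ 0.567 -0.189  0.074]
side timer [ 0.733 -0.119  0.038]
side grip [ 0.624 -0.387  0.164]
side shaker [ 0.316 -0.234  0.095]
scene red 26 [0.54  0.03  0.106] 0.108
scene red 132 [ 0.73  -0.129  0.036] 0.043
scene base (0.5892118811607361, -0.2748963534832001) (0.08078249543905258, 0.23022843897342682) 16.621095657348633 1145
[[0.5180000066757202, -0.17599999904632568], [0.5830000042915344, -0.3970000147819519], [0.6610000133514404, -0.37400001287460327], [0.5950000286102295, -0.15299999713897705]]
scene tray ((0.5330908298492432, 0.1873861402273178), (0.27710720896720886, 0.2631479799747467), 3.0373191833496094) [[0.3880000114440918, 0.3109999895095825], [0.4020000100135803, 0.04899999871850014], [0.6779999732971191, 0.06300000101327896], [0.6639999747276306, 0.32600000500679016]]
side red 35 [0.539 0.032 0.103] 0.106
side red 209 [ 0.734 -0.126  0.034] 0.04
side base (0.5895946621894836, -0.27227702736854553) (0.08127065747976303, 0.23244988918304443) 16.473974227905273 1577
[[0.5180000066757202, -0.1720000058412552], [0.5839999914169312, -0.39500001072883606], [0.6620000004768372, -0.3720000088214874], [0.5960000157356262, -0.14900000393390656]]
side tray ((0.5342807173728943, 0.1881990134716034), (0.274748295545578, 0.26154953241348267), 1.815260887145996) [[0.3930000066757202, 0.3149999976158142], [0.4009999930858612, 0.05299999937415123], [0.6759999990463257, 0.06199999898672104], [0.6669999957084656, 0.3230000138282776]]
```

```bash
python3 - <<'E'
from h import *
from scipy.spatial.transform import Rotation as R
s=sense();print(R.from_quat(s['tool_rot']).as_matrix().round(3),s['tcp_pos'],s['t'],s['finger_gap'],s['force'])
d=load('side');c=cloud(d)
# mould by height
m=(c[...,2]>.05)&(c[...,2]<.075)&(c[...,0]>.63)&(c[...,0]<.78)&(c[...,1]>-.4)&(c[...,1]<-.18)
print('mould',cv2.minEnclosingCircle(c[m][:,:2].astype(np.float32)))
E
```

```text
[[-0.     1.    -0.002]
 [ 1.     0.     0.   ]
 [ 0.    -0.002 -1.   ]] [6.24403490e-01 1.47415479e-04 2.47442907e-01] 0.1 1.0003208809371993 [-0.32594363  0.30535047 -1.20401489]
mould ((0.6999531984329224, -0.26654982566833496), 0.038394343107938766)
```

```bash
python3 -m crank '[{"dp":[-0.15,-0.9,0],"angular":[0,0,1.83]},{"dp":[-0.15,-0.9,0],"angular":[0,0,1.83]},{"dp":[-0.15,-0.9,0],"angular":[0,0,1.83]},{"dp":[-0.15,-0.9,0],"angular":[0,0,1.83]},{"dp":[-0.15,-0.9,0],"angular":[0,0,1.83]},{"dp":[-0.15,-0.9,0],"angular":[0,0,1.83]},{"dp":[-0.15,-0.9,0],"angular":[0,0,1.83]},{"dp":[-0.15,-0.9,0],"angular":[0,0,1.83]},{"dp":[-0.13,-1,0],"angular":[0,0,1.83]},{"dp":[0,-0.33,0],"angular":[0,0,0]},{"dp":[0,0,0],"angular":[0,0,0]},{"dp":[0,0,0],"angular":[0,0,0]}]' 0.1 40
python3 - <<'E'
from h import *
a=snap('wrist');cv2.imwrite('pics/c.png',cv2.resize(a['image'],(800,600),interpolation=cv2.INTER_CUBIC))
d=load('wrist');c=cloud(d);hsv=cv2.cvtColor(d['image'],cv2.COLOR_BGR2HSV)
bl=(hsv[...,0]>100)&(hsv[...,0]<125)&(hsv[...,1]>150)&(c[...,2]<.02)&(c[...,2]>-.01)
q=c[bl][:,:2].astype(np.float32);r=cv2.minAreaRect(q);print(r,cv2.boxPoints(r).round(3).tolist())
bl=(hsv[...,0]>100)&(hsv[...,0]<125)&(hsv[...,1]>150)&(c[...,2]>.086)&(c[...,2]<.1)
q=c[bl][:,:2].astype(np.float32);print('tower',len(q),q.mean(0),cv2.minAreaRect(q))
E
```

```text
t: 1.3
tcp_pos: [0.5849, -0.2547, 0.2479]
tool_rot: [0.599, 0.801, 0.0, -0.001]
force: [-0.1, 1.0, 0.4]
finger_gap: 0.899
gripper_force: 0.0
((0.0, 0.0), (0.0, 0.0), 0.0) [[0.0, 0.0], [0.0, 0.0], [0.0, 0.0], [0.0, 0.0]]
tower 0 [nan nan] ((0.0, 0.0), (0.0, 0.0), 0.0)<stdin>:7: RuntimeWarning: Mean of empty slice.
  ret = um.true_divide(
```

View pics/c.png

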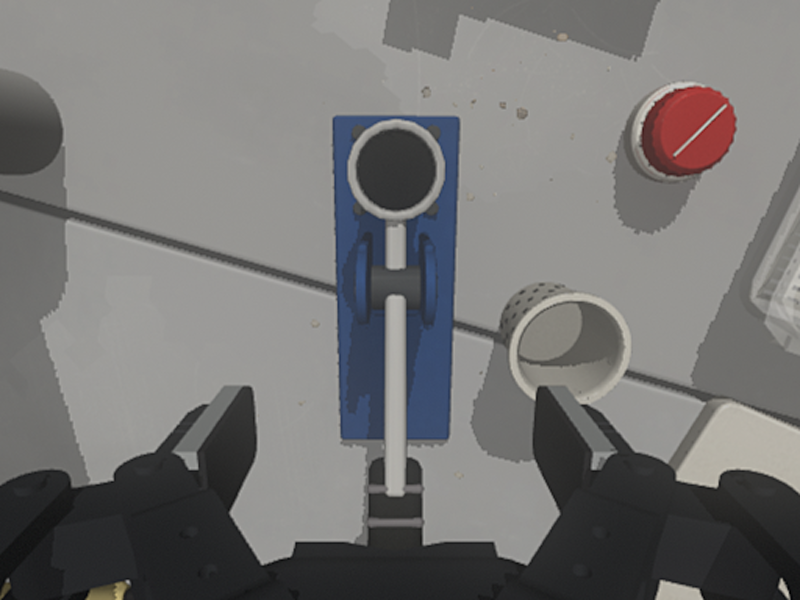

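The wrist view shows the jack straight: saddle centre at (396,170), tower plates at (362,280) and (430,280). The mould at (570,345) is clear of the right finger.

```bash
python3 - <<'E'
from h import *
d=load('wrist');c=cloud(d);print(d['mount'].round(3),d['rot'])
f=1.5625
for u,v in[(396,170),(396,290),(345,400),(445,400),(430,262),(362,262)]:
    print(u,v,c[int(v/f),int(u/f)].round(3),d['range_z'][int(v/f),int(u/f)])
E
```

```text
[[ 0.    -0.965 -0.262  0.066]
 [ 1.     0.     0.     0.001]
 [-0.    -0.262  0.965 -0.126]
 [ 0.     0.     0.     1.   ]] [ 5.98635139e-01  8.01021361e-01  3.53753962e-04 -7.89487063e-04]
396 170 [ 0.568 -0.192  0.076] 0.28743657
396 290 [ 0.586 -0.254  0.087] 0.29302964
345 400 [ 0.578 -0.363  0.01 ] 0.39430895
445 400 [ 0.65  -0.342  0.01 ] 0.39437366
430 262 [ 0.6   -0.233  0.087] 0.28891408
362 262 [ 0.563 -0.244  0.088] 0.28827456
```

```bash
python3 -m crank '[{"dp":[0.02,0,-1],"angular":[0,0,0]},{"dp":[0,0,-1],"angular":[0,0,0]},{"dp":[0,0,-1],"angular":[0,0,0]},{"dp":[0,0,-1],"angular":[0,0,0]},{"dp":[0,0,-1],"angular":[0,0,0]},{"dp":[0,0,-0.65],"angular":[0,0,0]},{"dp":[0,0,0],"angular":[0,0,0]},{"dp":[0,0,0],"angular":[0,0,0]}]' 0.1 40 && python3 -m crank '[{"dp":[0,0,0],"angular":[0,0,0]},{"dp":[0,0,0],"angular":[0,0,0]},{"dp":[0,0,0],"angular":[0,0,0]},{"dp":[0,0,0],"angular":[0,0,0]},{"dp":[0,0,0],"angular":[0,0,0]},{"dp":[0,0,0],"angular":[0,0,0]},{"dp":[0,0,0],"angular":[0,0,0]},{"dp":[0,0,0],"angular":[0,0,0]}]' 1 40
python3 - <<'E'
from h import *
a=snap('wrist');d=load('wrist');c=cloud(d)
cv2.imwrite('pics/d.png',a['image']);print(sense()['tcp_pos'])
E
```

```text
t: 2.15
tcp_pos: [0.5861, -0.2547, 0.079]
tool_rot: [0.598, 0.802, 0.0, -0.0]
force: [-0.2, 0.5, 0.8]
finger_gap: 0.901
gripper_force: 0.0
t: 2.95
tcp_pos: [0.5862, -0.2563, 0.0806]
tool_rot: [0.599, 0.801, 0.0, 0.001]
force: [-2.6, 1.0, 6.8]
finger_gap: 0.508
gripper_force: 42.6
[ 0.58615432 -0.25627865  0.08052113]
```

View pics/d.png

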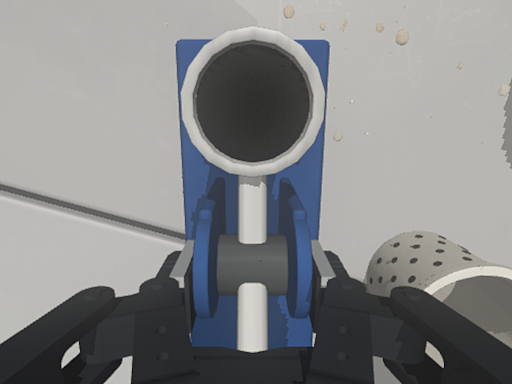

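```bash
cat > rel.py <<'E'
from h import *
def saddle(n='wrist'):
    d=load(n);c=cloud(d);hsv=cv2.cvtColor(d['image'],cv2.COLOR_BGR2HSV)
    # rim ring points: height .074-.084 in front of tower
    T=np.eye(4);from scipy.spatial.transform import Rotation as R
    t=(c-d['tcp'])@R.from_quat(d['rot']).as_matrix()
    m=(c[...,2]>.07)&(c[...,2]<.085)&(t[...,0]>.037)&(t[...,0]<.1)&(abs(t[...,1])<.03)
    q=c[m];ctr,r=cv2.minEnclosingCircle(q[:,:2].astype(np.float32));tt=cv2.minEnclosingCircle(t[m][:,:2].astype(np.float32))
    return ctr,r,tt,len(q)
if __name__=='__main__': print(saddle())
E
python3 rel.py; python3 -c "
from h import *
d=load('wrist');c=cloud(d)
for p in[(253,103),(189,103),(319,103),(253,32),(253,170)]:print(p,c[p[1],p[0]].round(4))"
```

```text
((0.5689550638198853, -0.1938023418188095), 0.028401998803019524, ((0.06479305773973465, 0.0011743057984858751), 0.028399046510457993), 17087)
(253, 103) [ 0.5681 -0.1916  0.0745]
(189, 103) [ 0.546  -0.1982  0.0796]
(319, 103) [ 0.5911 -0.1848  0.0783]
(253, 32) [ 0.5614 -0.1691  0.0786]
(253, 170) [ 0.5751 -0.2154  0.0784]
```

```bash
python3 -m crank '[{"dp":[-0.12,0.3,0],"angular":[0,0,-1]},{"dp":[-0.12,0.5,0],"angular":[0,0,-1.4]},{"dp":[-0.12,0.5,0],"angular":[0,0,-1.4]},{"dp":[-0.12,0.5,0],"angular":[0,0,-1.4]},{"dp":[-0.12,0.5,0],"angular":[0,0,-1.4]},{"dp":[-0.12,0.5,0],"angular":[0,0,-1.4]},{"dp":[-0.12,0.5,0],"angular":[0,0,-1.4]},{"dp":[-0.12,0.5,0],"angular":[0,0,-1.4]},{"dp":[-0.12,0.5,0],"angular":[0,0,-1.4]},{"dp":[-0.12,0.5,0],"angular":[0,0,-1.4]},{"dp":[-0.1,0.3,0],"angular":[0,0,-0.5]},{"dp":[0,0,0],"angular":[0,0,0]},{"dp":[0,0,0],"angular":[0,0,0]}]' 
python3 - <<'E'
from h import *
a=snap('wrist');b=snap('scene');d=load('wrist')
cv2.imwrite('pics/e.png',np.hstack([cv2.resize(a['image'],(400,300)),cv2.resize(b['image'][130:322,180:436],(400,300))]))
import rel;print(rel.saddle())
c=cloud(d);hsv=cv2.cvtColor(d['image'],cv2.COLOR_BGR2HSV)
red=((hsv[...,0]<6)|(hsv[...,0]>174))&(hsv[...,1]>120)&(c[...,2]>.08)
if red.sum():q=c[red];print(red.sum(),q.mean(0),cv2.minEnclosingCircle(q[:,:2].astype(np.float32)),np.argwhere(red).mean(0))
E
```

```text
t: 4.3
tcp_pos: [0.5486, -0.1029, 0.0805]
tool_rot: [0.692, 0.722, 0.001, 0.002]
force: [2.5, 1.3, 6.4]
finger_gap: 0.508
gripper_force: 42.9
((0.5473690629005432, -0.038043875247240067), 0.02852536365389824, ((0.06491149216890335, 0.0014963046414777637), 0.028519440442323685), 17120)
```

View pics/e.png

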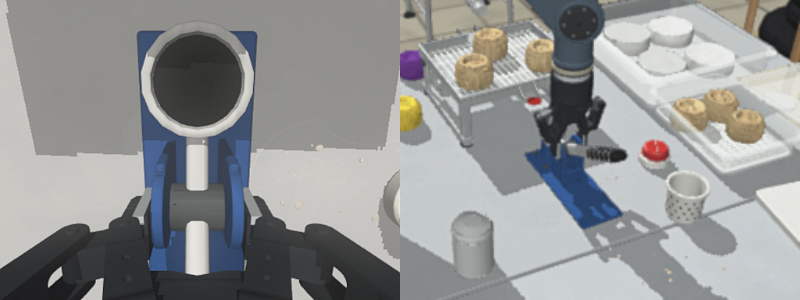

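The left half (wrist) shows the jack still square in the grip, saddle at (198,80) there. The right half shows the red disc at (535,101), straight ahead of it.

```bash
python3 -m crank '[{"dp":[-0.04,0.3,0],"angular":[0,0,0]},{"dp":[-0.04,0.3,0],"angular":[0,0,0]},{"dp":[-0.04,0.3,0],"angular":[0,0,0]},{"dp":[-0.02,0.27,0],"angular":[0,0,0]},{"dp":[0,0,0],"angular":[0,0,0]},{"dp":[0,0,0],"angular":[0,0,0]}]' 
python3 - <<'E'
from h import *
a=snap('wrist');b=snap('side');d=load('wrist')
cv2.imwrite('pics/f.png',np.hstack([cv2.resize(a['image'],(400,300)),cv2.resize(b['image'][150:300,180:380],(400,300))]))
import rel;print(rel.saddle())
for n in('wrist','side'):
    d=load(n);c=cloud(d);hsv=cv2.cvtColor(d['image'],cv2.COLOR_BGR2HSV)
    red=((hsv[...,0]<6)|(hsv[...,0]>174))&(hsv[...,1]>120)&(c[...,2]>.08)&(c[...,1]>-.05)&(c[...,1]<.1)&(c[...,2]<.13)
    if red.sum():q=c[red];print(red.sum(),q.mean(0),q.min(0),q.max(0),np.argwhere(red).mean(0))
E
```

```text
t: 5.0
tcp_pos: [0.5445, -0.0686, 0.0805]
tool_rot: [0.692, 0.722, 0.001, 0.003]
force: [1.7, -2.0, 7.6]
finger_gap: 0.511
gripper_force: 42.9
((0.542985200881958, -0.004844645969569683), 0.027509955689311028, ((0.06374998390674591, 0.001173013704828918), 0.02750496380031109), 10869)
2431 [0.53989064 0.02161808 0.10415227] [0.52682181 0.01627167 0.10203306] [0.55268769 0.02581967 0.10636176] [ 13.80213904 246.93089264]
```

View pics/f.png

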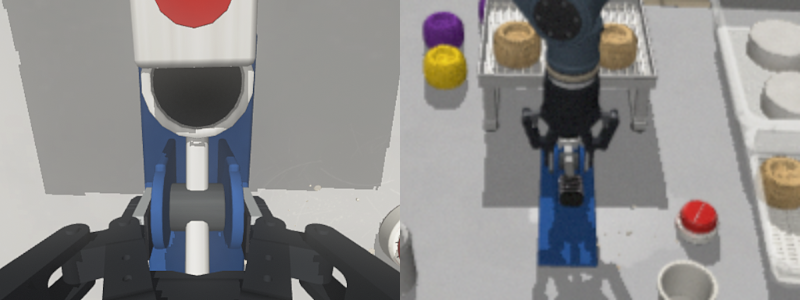

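The bracket and red disc (195,10) now overlap the saddle in the wrist view. I'll fit the disc edge and the bracket edge.

```bash
python3 - <<'E'
from h import *
from scipy.optimize import least_squares
d=load('wrist');c=cloud(d);hsv=cv2.cvtColor(d['image'],cv2.COLOR_BGR2HSV)
red=((hsv[...,0]<6)|(hsv[...,0]>174))&(hsv[...,1]>120)&(c[...,2]>.08)&(c[...,2]<.13)
P=[]
for u in np.where(red.any(0))[0]:
    v=np.where(red[:,u])[0].max()
    if v>2:P.append(c[v,u,:2])
P=np.array(P);r=least_squares(lambda p:np.hypot(*(P-p[:2]).T)-p[2],[.54,.03,.014]);print('disc',r.x,len(P),r.cost)
b=(c[...,2]>.095)&(c[...,2]<.115)&(c[...,1]>-.03)
q=c[b];print('bracket',q.min(0),q.max(0));R=cv2.minAreaRect(q[:,:2].astype(np.float32));print(R)
s=c[(c[...,2]>.07)&(c[...,2]<.082)&(c[...,1]>-.035)&(abs(c[...,0]-.543)<.03)];print(s.min(0),s.max(0))
E
```

```text
disc [0.53948206 0.0312162  0.01452974] 94 1.17149298356083e-06
bracket [0.5167583  0.00211068 0.09826054] [0.56429079 0.02711925 0.10636176]
((0.5406193137168884, 0.014484117738902569), (0.046666212379932404, 0.023103175684809685), 2.7529947757720947)
[ 0.51607318 -0.03499869  0.07000903] [0.5692205  0.00674897 0.08033206]
```

```bash
python3 -m crank '[{"dp":[-0.02,0.25,0],"angular":[0,0,0]},{"dp":[-0.02,0.25,0],"angular":[0,0,0]},{"dp":[-0.02,0.25,0],"angular":[0,0,0]},{"dp":[-0.02,0.25,0],"angular":[0,0,0]},{"dp":[-0.01,0.15,0],"angular":[0,0,0]},{"dp":[0,0,0],"angular":[0,0,0]},{"dp":[0,0,0],"angular":[0,0,0]},{"dp":[0,0,0],"angular":[0,0,0]}]' 
python3 - <<'E'
from h import *
a=snap('wrist');cv2.imwrite('pics/g.png',a['image'])
d=load('wrist');c=cloud(d)
s=c[(c[...,2]>.07)&(c[...,2]<.082)&(c[...,1]>-.005)&(c[...,1]<.05)&(abs(c[...,0]-.54)<.03)];print(s.min(0),s.max(0))
E
```

```text
t: 5.9
tcp_pos: [0.5419, -0.0345, 0.0805]
tool_rot: [0.692, 0.722, 0.001, 0.003]
force: [1.6, -2.5, 6.6]
finger_gap: 0.505
gripper_force: 42.9
[ 0.53606542 -0.00499888  0.07265897] [ 0.54749289 -0.00310161  0.07717409]
```

View pics/g.png

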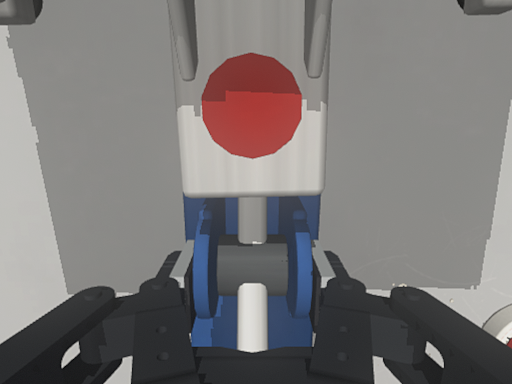

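The disc is centred ahead of the tower at (252,105). I'll check it against the saddle in world coordinates.

```bash
python3 - <<'E'
from h import *
from scipy.spatial.transform import Rotation as R
d=load('wrist');c=cloud(d);hsv=cv2.cvtColor(d['image'],cv2.COLOR_BGR2HSV)
red=((hsv[...,0]<6)|(hsv[...,0]>174))&(hsv[...,1]>120)&(c[...,2]>.08)&(c[...,2]<.13)
q=c[red];ctr,r=cv2.minEnclosingCircle(q[:,:2].astype(np.float32))
print(ctr,r,q[:,2].mean(),'saddle',(d['tcp']+R.from_quat(d['rot']).apply([.065,.0008,0])))
E
```

```text
(0.539312481880188, 0.03136277198791504) 0.014916562475264072 0.10414944250366588 saddle [0.53988523 0.03045727 0.08030052]
```

Saddle and foot agree within 2 mm in plan. Next I release, raise and move over the grip with the fingers shut.

```bash
python3 -m crank '[{"dp":[0,0,0],"angular":[0,0,0]},{"dp":[0,0,0],"angular":[0,0,0]},{"dp":[0,0,0],"angular":[0,0,0]},{"dp":[0,0,0],"angular":[0,0,0]},{"dp":[0,0,0.4],"angular":[0,0,0]},{"dp":[0,0,1],"angular":[0,0,0]},{"dp":[0,0,1],"angular":[0,0,0]},{"dp":[0,0,1],"angular":[0,0,0]},{"dp":[0,0,1],"angular":[0,0,0]},{"dp":[0,0,1],"angular":[0,0,0]},{"dp":[0,0,0],"angular":[0,0,0]}]' 0.1 40
python3 -m crank '[{"dp":[0.05,-0.83,0],"angular":[0,0,0]},{"dp":[0.05,-0.83,0],"angular":[0,0,0]},{"dp":[0.05,-0.83,0],"angular":[0,0,0]},{"dp":[0.05,-0.83,0],"angular":[0,0,0]},{"dp":[0,-0.85,0],"angular":[0,0,0]},{"dp":[0,0,0],"angular":[0,0,0]},{"dp":[0,0,0],"angular":[0,0,0]},{"dp":[0,0,0],"angular":[0,0,0]}]' 1 40
python3 - <<'E'
from h import *
a=snap('wrist');b=snap('side')
cv2.imwrite('pics/i.png',np.hstack([cv2.resize(a['image'],(400,300)),cv2.resize(b['image'][150:300,180:380],(400,300))]))
E
```

```text
t: 7.05
tcp_pos: [0.5423, -0.0337, 0.2458]
tool_rot: [0.692, 0.722, 0.002, 0.004]
force: [0.7, -0.1, -0.7]
finger_gap: 0.897
gripper_force: 0.0
t: 7.85
tcp_pos: [0.5452, -0.1573, 0.2404]
tool_rot: [0.692, 0.722, -0.0, -0.001]
force: [0.6, 0.0, -0.2]
finger_gap: 0.003
gripper_force: 0.0
```

View pics/i.png

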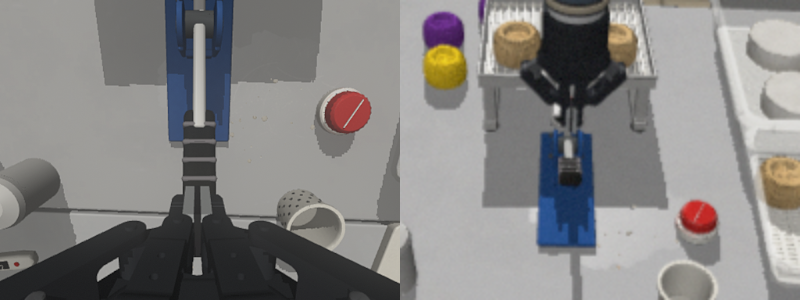

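The wrist half shows shut fingers centred over the black grip (200,170); the side half shows the jack square under the bracket. Now pressing down along the handle's arc.

```bash
python3 -m crank '[{"dp":[0.07,-0.05,-1],"angular":[0,0,0]},{"dp":[0,0,-0.9],"angular":[0,0,0]},{"dp":[0,-0.13,-0.25],"angular":[0,0,0]},{"dp":[0,-0.13,-0.25],"angular":[0,0,0]},{"dp":[0,-0.13,-0.25],"angular":[0,0,0]},{"dp":[0,-0.08,-0.25],"angular":[0,0,0]},{"dp":[0,-0.08,-0.25],"angular":[0,0,0]},{"dp":[0,-0.08,-0.25],"angular":[0,0,0]},{"dp":[0,-0.08,-0.25],"angular":[0,0,0]},{"dp":[0,0,0],"angular":[0,0,0]}]'
```

```text
t: 8.95
tcp_pos: [0.5487, -0.1823, 0.1314]
tool_rot: [0.693, 0.721, 0.0, 0.001]
force: [-0.3, 0.6, 5.5]
finger_gap: -0.003
gripper_force: 2.5
```

```bash
python3 -m crank '[{"dp":[0,-0.04,-0.25],"angular":[0,0,0]},{"dp":[0,-0.03,-0.25],"angular":[0,0,0]},{"dp":[0,-0.03,-0.25],"angular":[0,0,0]},{"dp":[0,0,-0.2],"angular":[0,0,0]},{"dp":[0,0,0],"angular":[0,0,0]},{"dp":[0,0,0],"angular":[0,0,0]}]'
```

```text
t: 9.55
tcp_pos: [0.549, -0.1862, 0.104]
tool_rot: [0.692, 0.722, -0.0, 0.002]
force: [-1.4, -3.3, 6.3]
finger_gap: 0.002
gripper_force: 2.9
```

```bash
python3 -m crank '[{"dp":[0,0,-0.1],"angular":[0,0,0]},{"dp":[0,0,-0.1],"angular":[0,0,0]},{"dp":[0,0,0],"angular":[0,0,0]},{"dp":[0,0,0],"angular":[0,0,0]},{"dp":[0,0,0],"angular":[0,0,0]}]'
python3 - <<'E'
from h import *
a=snap('scene');b=snap('side')
cv2.imwrite('pics/j.png',np.hstack([cv2.resize(a['image'][110:290,170:410],(400,300),interpolation=cv2.INTER_CUBIC),cv2.resize(b['image'][130:310,180:420],(400,300),interpolation=cv2.INTER_CUBIC)]))
for n in('scene','side'):
    d=load(n);c=cloud(d);hsv=cv2.cvtColor(d['image'],cv2.COLOR_BGR2HSV)
    red=((hsv[...,0]<6)|(hsv[...,0]>174))&(hsv[...,1]>120)&(c[...,2]>.08)&(c[...,2]<.16)&(abs(c[...,0]-.54)<.03)
    if red.sum():print(n,red.sum(),c[red].mean(0))
    m=(hsv[...,1]<60)&(c[...,2]>.11)&(c[...,2]<.165)&(c[...,0]>.4)&(c[...,0]<.68)
    for y in(.07,.31):
        k=m&(abs(c[...,1]-y)<.015);print(n,y,np.percentile(c[k][:,2],[10,50,90]).round(3) if k.sum() else 0)
print(sense()['force'],sense()['tcp_pos'])
E
```

```text
t: 10.05
tcp_pos: [0.5491, -0.1862, 0.1001]
tool_rot: [0.692, 0.722, -0.0, 0.003]
force: [-3.8, -2.6, 17.6]
finger_gap: 0.003
gripper_force: 8.6
scene 24 [0.53909615 0.03179763 0.13052543]
scene 0.07 [0.129 0.141 0.152]
scene 0.31 [0.111 0.12  0.13 ]
side 0.07 [0.127 0.138 0.15 ]
side 0.31 [0.111 0.122 0.128]
[-4.83082988 -2.02797824 16.68376774] [ 0.54909262 -0.18623238  0.10006562]
```

View pics/j.png

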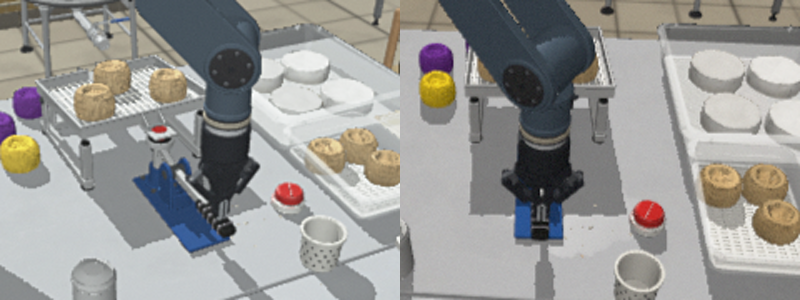

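The handle is level and at its stop (17 N). The red disc at (158,130) has risen about 24 mm, as expected, and the tray is tipped with all three cheeses standing.

```bash
python3 -c "
from station import order
print(order.sign_off())"
```

```text
the job is handed in; nothing more can be done
None
```

I slid the jack until its saddle was within about 2 mm of the lift foot in plan, pushed the handle to its stop and handed the job in at about 10 s with the arm holding it down at 17 N; the tray is tipped with its front about 24 mm up and all three cheeses standing, but the hand-in returned no verdict.

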